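# Rebuild the guarded chuck on the probe-station stage

### The job

Rebuild the guarded chuck on the pedestal of the black stage, one part at a time from the bottom up: the green insulator first, then the copper guard plate, the white ceramic insulator and the steel chuck top, each sitting fully down on the centring boss below it, and last lay the gold sample carrier flat in the middle of the steel top. Set the parts down gently, for the ceramic is brittle, and leave the two probe positioners where they stand.

Things in the scene. Friction and masses are not known exactly. Their poses are not given: they have to be found in the camera images.
- stage: Small black X-Y stage, fixed to the bench: 150 x 150 mm foot, two slides with aluminium thimbles, a turntable 90 mm across, topped by an upright aluminium pedestal 42 mm across. Origin: centre of its underside, on the bench; z up. The pedestal's flat top (the seat) is 85 mm straight above it, with a centring boss 24 mm across tapering to 18 mm, 5 mm high. 23 mm below the seat is the turntable.
- base_insulator: Green glass-epoxy insulator, a disc 50 mm in diameter and 18 mm thick, 0.06 kg. On top a round centring boss, 24 mm across tapering to 18 mm, 5 mm high; underneath a round recess 29 mm across, 7 mm deep, that drops over the boss of the part below until the flat faces meet. Origin: centre of the underside; z up; starts flat on the bench this way up.
- guard_plate: Copper guard plate, a reddish metal disc 50 mm in diameter and 16 mm thick, 0.25 kg. On top a round centring boss, 24 mm across tapering to 18 mm, 5 mm high; underneath a round recess 29 mm across, 7 mm deep, that drops over the boss of the part below until the flat faces meet. Origin: centre of the underside; z up; starts flat on the bench this way up.
- ceramic_insulator: White alumina ceramic insulator, a disc 50 mm in diameter and 16 mm thick, 0.11 kg; brittle. On top a round centring boss, 24 mm across tapering to 18 mm, 5 mm high; underneath a round recess 29 mm across, 7 mm deep, that drops over the boss of the part below until the flat faces meet. Origin: centre of the underside; z up; starts flat on the bench this way up.
- chuck_top: Steel chuck top, a grey disc 50 mm in diameter and 20 mm thick, 0.28 kg. Its top is flat, without a boss, with three dark concentric vacuum grooves; in the middle of its underside is a round recess 29 mm across and 7 mm deep, which drops over the boss of whatever it is set on. Origin: centre of the underside; z up; starts flat on the bench this way up.
- sample_carrier: Gold-plated square sample carrier, 36 x 36 mm and 12 mm thick, 0.12 kg, with a small dark chip in the middle of its top; flat underside. Origin: centre of the underside; x and y along its sides, z up; starts lying flat on the bench (z = 0), turned to any angle.
- positioner_left: One of two black probe positioners (micromanipulators), standing loose on the bench: foot 56 x 44 mm, 76 mm tall, a thin probe arm reaching about 68 mm from its middle along its own +x (roughly towards the robot). Not to be moved. Origin: centre of the underside of its foot. It is the one on the robot's left (+y).
- positioner_right: The other, same probe positioner, on the robot's right (-y). Not to be moved. Origin: centre of the underside of its foot.
Mind the look-alikes: they are no part of the job. Several things look just like the base_insulator: the one meant starts nearest to the robot's base.

How it is judged:
By the outcome, as a careful person would: the job done as asked, in the order asked, and still so for the second after the job is handed in, with the robot touching nothing.
It also fails if it takes over 128 s, if anything falls off the work surface, if the arm or the gripper's body presses on something with over 40 N, if the wrist force passes 120 N, or if a joint passes its speed limit or range.

### The arm

A 7-joint arm with a two-finger parallel gripper is mounted at the origin on the work surface. World frame = base frame: x ahead of the robot, y to its left, z up, the work surface at z = 0. Lengths are in m, angles in rad, forces in N, time in s.
With the tool pointing down it reaches from about 0.4 to 0.85 m from the base axis. Payload 4.4 kg.
Tool frame: the origin (TCP) lies at the very end of the fingers, on their centre line; the grasp point (between the pads) lies 19 mm behind it; z points along the fingers, y is the line along which they close (so a half turn about z gives the same grasp; the last joint's range is limited). The gripper opens to 94 mm and grips with 3 to 60 N. Pads are 16 mm wide; open, the fingers measure 119 mm over their backs; the gripper's body (75 mm by 177 mm) begins 78 mm behind the grasp point.
Start: joints at [-1.194, 0.628, 0.038, 1.517, -0.027, 0.996, -0.02], TCP at [0.278, 0.587, 0.205] pointing down, gripper open.
Joint ranges: [-3.06, 3.06], [-0.37, 2.12], [-1.25, 1.32], [0.18, 2.47], [-1.1, 4.24], [0.23, 1.98], [-2.94, 2.94]. Speed limits (rad/s): [2.57, 2.57, 3.14, 3.14, 3.14, 3.14, 3.14].

### API

Orientations are given as a unit quaternion [x, y, z, w].
In Python, from bench import arm, imaging, job gives the robot as it stands.
- The arm moves only by the tool apply_moves, never from a script. Its argument "series" is text: rows parted by semicolons, each of 4 numbers parted by spaces: the shift along the tool's x, y, z in m, then the turn about the tool's z in degrees. In form: dx dy dz roll; .... A call has 1 to 5 rows; each row is the pose to reach, as a shift and turn from the pose commanded when the call began, along the tool's axes at that moment; what a row does not reach only later rows make up. A row lasts 1/8 s, in which the tool goes at most 62.5 mm and 10.7 degrees, less where a joint would pass 70% of its speed; a pose out of reach is approached as far as the arm can. A call with a gripper value outside its range is refused whole. "claw" is the finger opening in m, from 0 to 0.094, set as the call begins (left out, the last holds). The fingers move at their own pace and stop on an object; the grip force is fixed at half the most. Time passes only in rows, so rows that repeat a pose let the fingers close. It gives the time, the measured TCP pose, the force, the opening and the grip force at its end, in the units of the state.
- arm.observe(): the state, without advancing time (a new reading comes with each control period).
- imaging.read_camera(name): name is "scene" or "top" or "wrist"; returns (picture, depth): 480x640x3 uint8, red, green, blue; 480x640 float32, m along the optical axis (not along the pixel's ray), 0 where there is no reading.
- imaging.camera_model(name): a dict with "intrinsics" (3x3 intrinsics, pixels), "T" (4x4, takes a point from camera to world coordinates). Camera axes: x right, y up, looking along -z (the intrinsics and any distortion apply to the point x, -y, -z); pixel columns grow to the right and rows downward; lengths in m; the calibration is good to about 2 mm. A picture is of the moment at which its call begins: read the wrist's pose just before it. camera_model takes no time and is no camera call; for the wrist camera it gives the pose at the moment of the call.
- job.sign_off(): hands the job in; it is judged then, once.
The state is a dict: "time_s": time; "qpos": joint angles; "joint_vel": joint speeds; "effort": joint torques, N m; "position": TCP position; "eef_rot": TCP orientation; "contact_force": force on the tool from outside, world axes, zero at the start; "torque": the same for the moment, N m; "opening": finger opening in m; "finger_force": force on a finger pad.
Only numpy, scipy, OpenCV 4.12 (cv2) and the standard library are available. Lean on these libraries where they do the work, as an engineer would, in place of code of your own. Each camera call takes 0.05 s, during which the arm holds its last target. There are 200 camera calls.

## Working session

There is one attempt and no reset: what is moved stays moved. The work goes in short steps, Python scripts to look and compute and a tool call to move; the robot and the scene stay as the last step left them, time stands still between calls to the robot, and variables do not carry over. Pictures are saved under pics/ and viewed, at most 14 in all, crops included, and the job is handed in when it is done.

Besides the shell and the picture viewer there is one more tool, called after "Emit:" as a command line: name --argument value ..., lists and objects as JSON in quotes. apply_moves: Moves the arm, as the interface text tells. Its arguments: {"type":"object","properties":{"series":{"type":"string"},"claw":{"type":"number"}},"required":["series"]}

```bash
ls; mkdir -p pics; cat > h.py <<'E'
import sys; sys.path.insert(0,'.')
import numpy as np, cv2
from bench import arm, imaging, job
def shot(n,f=None):
    m=imaging.camera_model(n); p,d=imaging.read_camera(n)
    if f: cv2.imwrite(f'pics/{f}.png',p[:,:,::-1])
    return p,d,m
def world(m,d):
    K=np.array(m['intrinsics']);T=np.array(m['T'])
    v,u=np.mgrid[0:480,0:640]
    P=np.stack([(u-K[0,2])/K[0,0]*d,-(v-K[1,2])/K[1,1]*d,-d],-1)
    return P@T[:3,:3].T+T[:3,3]
def ray(m,u,v,z):
    K=np.array(m['intrinsics']);T=np.array(m['T'])
    r=T[:3,:3]@np.array([(u-K[0,2])/K[0,0],-(v-K[1,2])/K[1,1],-1])
    o=T[:3,3]; return o+r*(z-o[2])/r[2]
E
python3 - <<'E'
from h import *
s=arm.observe(); print({k:np.round(v,3) for k,v in s.items()})
for n in ('scene','top'):
    p,d,m=shot(n,n+'0'); print(n,m); np.savez(''+n+'0.npz',p=p,d=d)
    print(m.keys(), (d>0).mean())
E
```

```text
pics
{'time_s': np.float64(0.0), 'qpos': array([-1.194,  0.629,  0.038,  1.518, -0.027,  0.996, -0.02 ]), 'joint_vel': array([ 0.001,  0.   ,  0.002,  0.   ,  0.   , -0.   ,  0.001]), 'effort': array([ 0.0000e+00, -5.4973e+01,  1.1440e+00, -1.8664e+01, -5.2000e-02,
        2.4000e-02,  0.0000e+00]), 'position': array([0.278, 0.587, 0.205]), 'eef_rot': array([ 0.22 ,  0.976, -0.001, -0.   ]), 'contact_force': array([ 0.282,  0.557, -0.173]), 'torque': array([-0.056, -0.016, -0.046]), 'finger_force': np.float64(0.0), 'opening': np.float64(0.094)}
scene {'intrinsics': array([[446.08271138,   0.        , 316.70052368],
       [  0.        , 446.08271138, 240.2832747 ],
       [  0.        ,   0.        ,   1.        ]]), 'T': array([[ 0.72879104, -0.51046728,  0.45638447,  1.01468137],
       [ 0.6846608 ,  0.53336111, -0.49675499, -0.50434182],
       [ 0.01015944,  0.67449914,  0.73820573,  0.76035062],
       [ 0.        ,  0.        ,  0.        ,  1.        ]])}
dict_keys(['intrinsics', 'T']) 0.9959895833333333
top {'intrinsics': array([[512.16835819,   0.        , 318.04136734],
       [  0.        , 512.16835819, 246.92803888],
       [  0.        ,   0.        ,   1.        ]]), 'T': array([[ 2.79756603e-02,  9.98083626e-01, -5.51945550e-02,
         5.07499403e-01],
       [-9.99608593e-01,  2.79244797e-02, -1.69843732e-03,
        -2.22392603e-03],
       [-1.53903245e-04,  5.52204664e-02,  9.98474174e-01,
         1.08892400e+00],
       [ 0.00000000e+00,  0.00000000e+00,  0.00000000e+00,
         1.00000000e+00]])}
dict_keys(['intrinsics', 'T']) 0.9960123697916666
```

View pics/top0.png

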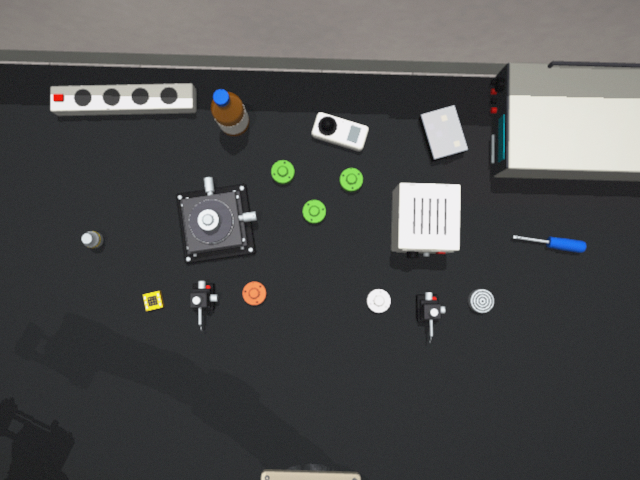

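View pics/scene0.png

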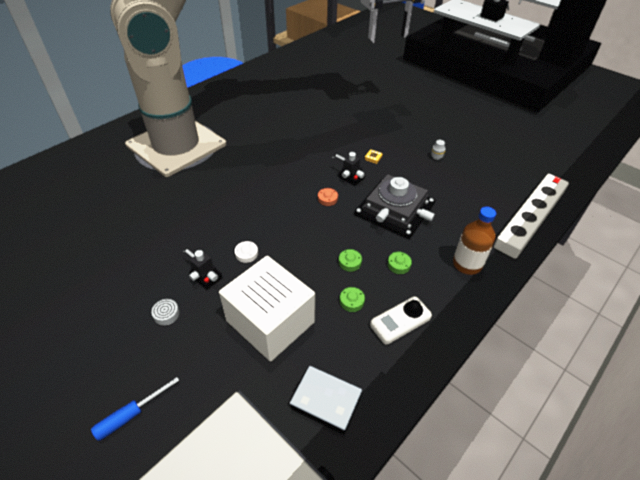

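The top view (image up is +x, left is +y) shows the three greens at (283,171), (351,179) and (314,211), with the last nearest the base. Copper is at (254,293), white at (379,301), steel at (482,300), the carrier at (152,301), and the pedestal at about (208,220). The scene view agrees, with the white box standing behind the ceramic.

```bash
cat > m1.py <<'E'
from h import *
def rng(hsv,lo,hi): return cv2.inRange(hsv,np.array(lo),np.array(hi))
for n in ('top','scene'):
    z=np.load(n+'0.npz'); p,d=z['p'],z['d']; m=imaging.camera_model(n); W=world(m,d)
    hsv=cv2.cvtColor(p,cv2.COLOR_RGB2HSV)
    Z=W[...,2]; print(n,'bench z',np.median(Z[(abs(W[...,0]-.45)<.02)&(abs(W[...,1])<.3)]))
    for nm,lo,hi in (('green',(45,120,80),(75,255,255)),('copper',(4,120,120),(16,255,255)),('gold',(22,120,100),(32,255,255)),('grey/white',(0,0,90),(179,60,255))):
        k,lab,st,c=cv2.connectedComponentsWithStats(rng(hsv,lo,hi))
        for i in range(1,k):
            M=lab==i
            q=np.median(W[M],0)
            if not(80<st[i,4]<6000 and .3<q[0]<.9 and abs(q[1])<.6): continue
            print(nm,st[i,4],np.round(c[i]).astype(int),'med',np.round(q,3),'ray@16',np.round(ray(m,*c[i],.016)[:2],4),'zmax',Z[M].max().round(3), 'ext',np.round(np.ptp(W[M],axis=0)[:2],3))
    if n=='top':
        for nm,x,y in (('box',.58,-.22),):
            pass
        u0,v0=208,220
        S=(abs(W[...,0]-W[v0,u0,0])<.03)&(abs(W[...,1]-W[v0,u0,1])<.03)
        print('stage',W[v0,u0])
        for a,b in ((.08,.087),(.0875,.094)):
            Q=W[S&(Z>a)&(Z<b)]; print(a,len(Q),Q.mean(0) if len(Q) else '', np.ptp(Q,axis=0) if len(Q) else '')
        for nm,(a,b,c_,e) in dict(box=(392,180,462,258),pl=(185,275,222,332),pr=(418,285,450,345)).items():
            q=W[b:e,a:c_].reshape(-1,3); q=q[q[:,2]>.03]; print(nm,q.min(0),q.max(0))
E
python3 m1.py
```

```text
top bench z 0.0012753810406332944
green 457 [282 171] med [0.724 0.08  0.019] ray@16 [0.7249 0.0796] zmax 1.089 ext [0.244 0.108]
green 452 [351 179] med [ 0.711 -0.065  0.019] ray@16 [ 0.7122 -0.0656] zmax 1.089 ext [0.23  0.087]
green 462 [314 211] med [0.642 0.011 0.019] ray@16 [0.6422 0.0108] zmax 1.089 ext [0.16  0.049]
copper 210 [235 105] med [0.83  0.168 0.113] ray@16 [0.8636 0.185 ] zmax 0.127 ext [0.048 0.024]
copper 91 [216 110] med [0.82  0.205 0.111] ray@16 [0.8516 0.2251] zmax 0.124 ext [0.029 0.023]
copper 467 [254 293] med [0.467 0.131 0.017] ray@16 [0.4672 0.1311] zmax 1.089 ext [0.065 0.16 ]
gold 203 [152 300] med [0.446 0.344 0.012] ray@16 [0.4455 0.3422] zmax 0.017 ext [0.046 0.047]
grey/white 3430 [123  99] med [0.861 0.415 0.035] ray@16 [0.8705 0.4235] zmax 1.089 ext [0.397 0.594]
grey/white 289 [236 125] med [0.807 0.171 0.053] ray@16 [0.8224 0.1813] zmax 1.089 ext [0.362 0.234]
grey/white 1739 [444 132] med [ 0.815 -0.258  0.029] ray@16 [ 0.8192 -0.2609] zmax 1.089 ext [0.375 0.312]
grey/white 1218 [342 132] med [ 0.808 -0.048  0.025] ray@16 [ 0.8128 -0.0446] 
[... 2250 characters left out ...]
43 0.158 0.051] ray@16 [0.832  0.1939] zmax 0.76 ext [0.211 0.769]
grey/white 432 [246 251] med [ 0.464 -0.135  0.015] ray@16 [ 0.4641 -0.1355] zmax 0.76 ext [0.596 0.407]
grey/white 136 [196 254] med [ 0.437 -0.235  0.062] ray@16 [ 0.391  -0.2167] zmax 0.078 ext [0.102 0.049]
grey/white 1425 [398 321] med [ 0.817 -0.056  0.025] ray@16 [ 0.8149 -0.0492] zmax 0.76 ext [0.247 0.54 ]
grey/white 575 [165 311] med [ 0.47  -0.348  0.019] ray@16 [ 0.468  -0.3478] zmax 0.76 ext [0.592 0.189]
grey/white 2691 [326 397] med [ 0.818 -0.261  0.029] ray@16 [ 0.8148 -0.2569] zmax 0.76 ext [0.266 0.307]
grey/white 220 [158 391] med [ 0.597 -0.448  0.014] ray@16 [ 0.5983 -0.4487] zmax 0.018 ext [0.024 0.076]
```

Emit:
apply_moves --series "-0.052 -0.032 0 -5;-0.104 -0.064 0 -10;-0.156 -0.096 0 -15;-0.208 -0.128 0 -20;-0.26 -0.16 0 -25.4"

```text
time_s: 0.72
position: [0.4456, 0.3295, 0.2052]
eef_rot: [-0.002, 1.0, -0.0, -0.0]
contact_force: [0.6, -0.4, 0.4]
opening: 0.0941
finger_force: 0.0
```

```bash
cat >> h.py <<'E'
from scipy.spatial.transform import Rotation as Rn
def to(x,y,z,yaw=90):
    """print tool-frame shift to world TCP target, and roll to bring tool y to yaw (deg, mod 180)"""
    s=arm.observe(); R=Rn.from_quat(s['eef_rot']).as_matrix()
    d=R.T@(np.array([x,y,z])-s['position']); a=np.degrees(np.arctan2(R[1,1],R[0,1]))
    r=-((yaw-a+90)%180-90)
    print('t',round(s['time_s'],2),'pos',np.round(s['position'],4),'F',np.round(s['contact_force'],1),'open',round(float(s['opening']),4),'| shift',np.round(d,4),'roll',round(r,1),'dist',np.linalg.norm(d).round(3))
E
python3 - <<'E'
from h import *
s=arm.observe(); m=imaging.camera_model('wrist'); print(m['T'],s['eef_rot'],s['qpos'])
R=Rn.from_quat(s['eef_rot']).as_matrix(); print('cam in tool',R.T@(np.array(m['T'])[:3,3]-s['position']), R.T@np.array(m['T'])[:3,:3])
to(.642,.011,.205)
E
```

```text
[[-3.06297883e-03 -9.62714422e-01 -2.70502421e-01  3.66757621e-01]
 [ 9.99995219e-01 -2.83403880e-03 -1.23693591e-03  3.28166398e-01]
 [ 4.24201683e-04 -2.70504916e-01  9.62718500e-01  3.83783491e-01]
 [ 0.00000000e+00  0.00000000e+00  0.00000000e+00  1.00000000e+00]] [-1.85642578e-03  9.99998262e-01 -1.31563020e-04 -1.13670966e-04] [-0.63228414  0.49104805 -0.08178222  1.78677973  0.05065676  0.86613305
  0.83722669]
cam in tool [ 0.07885568 -0.00107974 -0.17852194] [[-6.49743175e-04  9.62656655e-01  2.70724478e-01]
 [ 9.99999553e-01  8.11481767e-04 -4.85495215e-04]
 [-6.87053178e-04  2.70724041e-01 -9.62656752e-01]]
t 0.72 pos [0.4456 0.3295 0.2052] F [ 0.6 -0.4  0.4] open 0.0941 | shift [-1.952e-01 -3.192e-01  3.000e-04] roll 0.2 dist 0.374
```

```bash
python3 - <<'E'
from h import *
p,d,m=shot('wrist','w_carrier'); np.savez('w_c.npz',p=p,d=d)
hsv=cv2.cvtColor(p,cv2.COLOR_RGB2HSV); M=cv2.inRange(hsv,(20,110,90),(34,255,255))
c=max(cv2.findContours(M,0,2)[0],key=cv2.contourArea); W=world(m,d)
pts=np.array([ray(m,*q[0],.012)[:2] for q in c]).astype(np.float32)
print(cv2.minAreaRect(pts*1000)); print('depth',np.median(W[M>0],0))
to(.612,.217,.205)
E
```

```text
((765.71923828125, 511.903076171875), (29.706663131713867, 445.45452880859375), 0.14842240512371063)
depth [0.42612431 0.36105991 0.3274231 ]
t 0.78 pos [0.4519 0.3188 0.2052] F [ 3.  -5.7 -0.4] open 0.0939 | shift [-0.1606 -0.1009  0.0015] roll -0.3 dist 0.19
```

View pics/w_carrier.png

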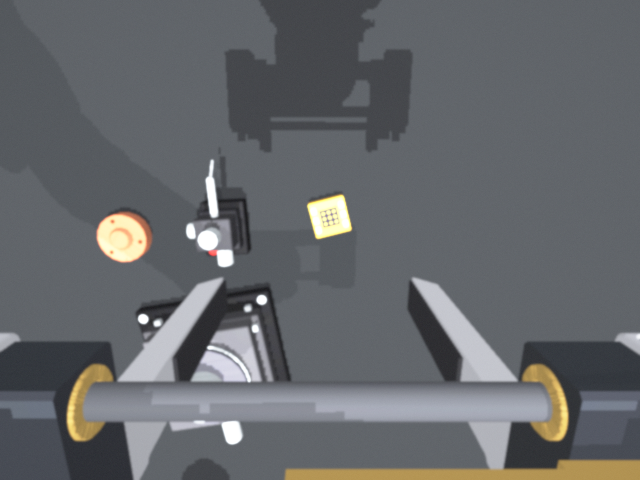

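Emit:
apply_moves --series "-0.04 -0.028 0 0;-0.08 -0.056 0 0;-0.12 -0.084 0 0;-0.166 -0.112 0 0;-0.166 -0.112 0 0"

```text
time_s: 1.4
position: [0.6143, 0.2146, 0.2045]
eef_rot: [0.004, 1.0, -0.001, 0.001]
contact_force: [-0.6, 0.1, -0.3]
opening: 0.094
finger_force: 0.0
```

```bash
python3 - <<'E'
from h import *
p,d,m=shot('wrist','w_ped'); np.savez('w_p.npz',p=p,d=d,T=m['T'])
W=world(m,d); Z=W[...,2]; S=(abs(W[...,0]-.612)<.035)&(abs(W[...,1]-.217)<.035)
for a,b in ((.081,.0875),(.0875,.094),(.058,.066)):
    Q=W[S&(Z>a)&(Z<b)]; print(len(Q)); 
    if len(Q)>20:
        r=cv2.minEnclosingCircle((Q[:,:2]*1000).astype(np.float32)); print(a,Q.mean(0),r)
to(.642,.011,.205)
E
```

```text
1461
0.081 [0.60983222 0.21602558 0.08440428] ((610.8917236328125, 215.9873046875), 20.938735961914062)
469
0.0875 [0.61054098 0.21593929 0.08911486] ((610.1553955078125, 215.88375854492188), 10.979044914245605)
3841
0.058 [0.60836743 0.21723285 0.06125467] ((610.9942016601562, 216.09835815429688), 43.78803634643555)
t 1.45 pos [0.6118 0.2175 0.2045] F [-1.1  0.8  0.3] open 0.0939 | shift [-0.031  -0.2064 -0.0003] roll -0.2 dist 0.209
```

View pics/w_ped.png

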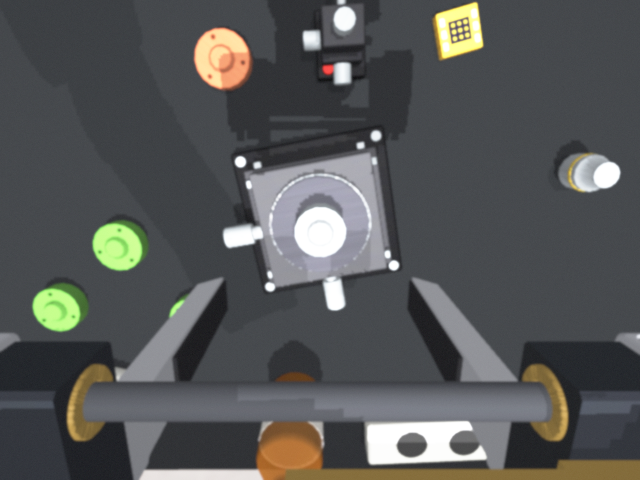

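The wrist view shows the carrier at (330,216) and the positioner between copper and carrier. The second shows the pedestal boss at (320,233), centred near (0.6105, 0.216), with sizes agreeing with those given. Next, above the green.

Emit:
apply_moves --series "-0.008 -0.05 0 0;-0.016 -0.1 0 0;-0.024 -0.15 0 0;-0.03 -0.205 0 0;-0.03 -0.205 0 0"

```text
time_s: 2.08
position: [0.6403, 0.0092, 0.2053]
eef_rot: [0.003, 1.0, -0.002, -0.0]
contact_force: [-0.3, 1.0, -0.4]
opening: 0.094
finger_force: 0.0
```

Emit:
apply_moves --series "0 0 0 0;0 0 0.02 0"

```text
time_s: 2.33
position: [0.6418, 0.0182, 0.1867]
eef_rot: [-0.002, 1.0, 0.001, 0.002]
contact_force: [-1.0, 0.8, 0.8]
opening: 0.0939
finger_force: 0.0
```

```bash
cat >> h.py <<'E'
def disc(W,x,y,lo,hi,h=.035):
    """centre (mm) and radius of the points of height lo..hi near x,y"""
    Z=W[...,2]; M=((abs(W[...,0]-x)<h)&(abs(W[...,1]-y)<h)&(Z>lo)&(Z<hi)).astype(np.uint8)
    k,l,st,c=cv2.connectedComponentsWithStats(M)
    if k<2: return None
    Q=(W[l==1+st[1:,4].argmax()][:,:2]*1000).astype(np.float32)
    (cx,cy),r=cv2.minEnclosingCircle(Q); e=cv2.minAreaRect(Q)
    return np.round([cx,cy,r],1),np.round(e[0],1),np.round(e[1],1),round(e[2],1),len(Q)
E
python3 - <<'E'
from h import *
p,d,m=shot('wrist','w_green'); W=world(m,d)
print('bench',np.median(W[200:260,100:540,2]))
print(disc(W,.642,.011,.012,.019),disc(W,.642,.011,.012,.03),disc(W,.642,.011,.0205,.03))
to(.642,.011,.1)
z=np.load('w_p.npz'); m['T']=z['T']; W=world(m,z['d']); print('cu',disc(W,.467,.131,.010,.03),disc(W,.467,.131,.0185,.03))
print('gold',disc(W,.446,.344,.008,.02,.03))
E
```

```text
bench -0.00010729817392207686
(array([642.3,   8.4,  25.1]), array([641.9,   8.3]), array([48.8, 49.1]), 65.2, 1623) (array([642.3,   8.4,  25.1]), array([641.9,   8.3]), array([48.8, 49.1]), 65.2, 2063) (array([642.2,   8.8,  10.7]), array([642.3,   8.6]), array([20.6, 19.9]), 0.3, 344)
t 2.38 pos [0.6392 0.0181 0.183 ] F [-0.5 -0.  -1.2] open 0.0942 | shift [-0.003  -0.0073  0.083 ] roll 0.3 dist 0.083
cu (array([466.9, 128.8,  25.2]), array([466.7, 129. ]), array([49.4, 49.1]), 53.3, 2619) (array([466.6, 128.9,  10.8]), array([467.2, 129. ]), array([20.6, 19.5]), 59.8, 429)
gold (array([445.1, 341.3,  25. ]), array([444.9, 341.1]), array([36.5, 36.7]), 15.0, 1863)
```

Green measured at (642.3, 8.5) mm, radius 25.1, with the boss concentric. Gold is at (445.0, 341.2), 36.5 mm square turned 15°. Sizes agree.

Emit:
apply_moves --series "-0.002 -0.009 0.04 0;-0.002 -0.009 0.085 0;-0.002 -0.0095 0.13 0;-0.002 -0.0095 0.155 0;-0.002 -0.0095 0.155 0" --claw 0.08

```text
time_s: 3.0
position: [0.6409, 0.0077, 0.0286]
eef_rot: [-0.002, 1.0, 0.001, -0.002]
contact_force: [-1.3, 0.1, -0.3]
opening: 0.0804
finger_force: 0.0
```

```bash
python3 - <<'E'
from h import *
to(.6422,.0086,.004)
E
```

```text
t 3.0 pos [0.6409 0.0077 0.0286] F [-1.3  0.1 -0.3] open 0.0804 | shift [-0.0014  0.0009  0.0246] roll 0.2 dist 0.025
```

Emit:
apply_moves --series "-0.001 0.001 0.015 0;-0.001 0.001 0.0245 0;-0.001 0.001 0.0245 0"

```text
time_s: 3.38
position: [0.6436, 0.0061, 0.0056]
eef_rot: [-0.0, 1.0, 0.0, -0.0]
contact_force: [0.3, -0.3, 1.1]
opening: 0.08
finger_force: 0.0
```

Emit:
apply_moves --series "0 0 0 0;0 0 0 0;0 0 0 0;0 0 0 0;0 0 0 0" --claw 0.03

```text
time_s: 4.0
position: [0.6442, 0.0061, 0.0063]
eef_rot: [-0.0, 1.0, 0.0, 0.0]
contact_force: [0.4, 0.7, 2.4]
opening: 0.0492
finger_force: 30.0
```

Emit:
apply_moves --series "0 0 -0.03 0;0 0 -0.08 0;0 0 -0.13 0;0 0.05 -0.135 0;0.01 0.1 -0.135 0"

```text
time_s: 4.62
position: [0.6351, 0.1064, 0.1422]
eef_rot: [0.001, 1.0, 0.0, 0.001]
contact_force: [0.7, 1.0, -0.7]
opening: 0.0493
finger_force: 30.0
```

Emit:
apply_moves --series "0.01 0.05 0 0;0.023 0.1 0 0;0.023 0.11 0 0;0.023 0.11 0 0"

```text
time_s: 5.12
position: [0.6108, 0.216, 0.1407]
eef_rot: [-0.001, 1.0, -0.0, -0.0]
contact_force: [1.0, -0.4, -0.5]
opening: 0.0494
finger_force: 30.0
```

```bash
python3 - <<'E'
from h import *
s=arm.observe();print(s['position'],s['opening'],s['finger_force'])
p,d,m=shot('wrist','w_hold'); W=world(m,d);x,y,z=s['position']
print(disc(W,x,y,z+.010,z+.026), disc(W,x,y,z+.016,z+.026))
print('ped',disc(W,.6105,.216,.058,.066,.06))
print(arm.observe()['position'])
Q=W[(abs(W[...,0]-x)<.012)&(abs(W[...,1]-y)<.012)]; print(np.percentile(Q[:,2],[5,25,50,75,95]))
to(.6105,.216,.14)
E
```

```text
[0.61081942 0.21600189 0.14072263] 0.049408405910887084 29.999721358696263
(array([601., 216.,  35.]), array([606.2, 212.6]), array([59. , 50.6]), 57.4, 7799) (array([608.5, 215. ,   9.5]), array([609.2, 214.9]), array([18.2, 17.5]), 78.9, 394)
ped (array([610.8, 215.9,  43.8]), array([601.1, 216.1]), array([87.6, 67.6]), 88.4, 5634)
[0.61126295 0.21426012 0.14071614]
[0.1510641  0.15242478 0.15570749 0.15663063 0.15742214]
t 5.17 pos [0.6113 0.2143 0.1407] F [ 0.9 -0.6 -0.1] open 0.0491 | shift [0.0008 0.0017 0.0007] roll -0.0 dist 0.002
```

View pics/w_hold.png

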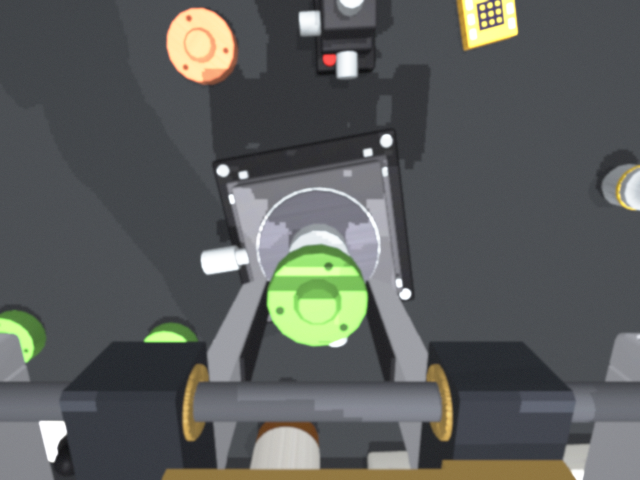

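The green sits level in the hand with its boss at (317,302). It needs about +1.5 mm in x and +1 mm in y, and its underside is 49.5 mm above the seat.

Emit:
apply_moves --series "-0.0015 0.001 0.01 0;-0.0015 0.001 0.025 0;-0.0015 0.001 0.038 0;-0.0015 0.001 0.042 0;-0.0015 0.001 0.0445 0"

```text
time_s: 5.8
position: [0.6124, 0.2169, 0.096]
eef_rot: [-0.0, 1.0, -0.0, -0.0]
contact_force: [0.5, 0.0, -0.3]
opening: 0.0494
finger_force: 30.0
```

Emit:
apply_moves --series "0 0 0.0015 0;0 0 0.003 0;0 0 0.004 0;0 0 0.005 0;0 0 0.005 0"

```text
time_s: 6.42
position: [0.6124, 0.2169, 0.0914]
eef_rot: [-0.0, 1.0, -0.0, -0.0]
contact_force: [1.2, -0.2, -1.4]
opening: 0.0491
finger_force: 30.0
```

Emit:
apply_moves --series "0 0 0.0005 0;0 0 0.001 0;0 0 0.001 0"

```text
time_s: 6.8
position: [0.6125, 0.217, 0.0913]
eef_rot: [-0.0, 1.0, 0.0, 0.0]
contact_force: [-1.7, -0.7, 4.6]
opening: 0.0493
finger_force: 30.0
```

```bash
python3 - <<'E'
from h import *
s=arm.observe();x,y,z=s['position'];print(s['contact_force'],z)
p,d,m=shot('wrist'); W=world(m,d)
print(disc(W,x,y,.1055,.113)); M=(abs(W[...,0]-x)<.005)&(abs(W[...,1]-y)<.005); print('boss z',np.median(W[M][:,2]),'expect .108')
E
```

```text
[-1.72907523 -0.70447197  4.60696208] 0.09126772613633584
(array([610.3, 216.2,  10.8]), array([610.4, 216.3]), array([20.4, 20.6]), 59.7, 1286)
boss z 0.1072699603311334 expect .108
```

Emit:
apply_moves --series "0 0 0 0;0 0 0 0;0 0 -0.02 0;0 0 -0.06 0;0 0 -0.11 0" --claw 0.08

```text
time_s: 7.48
position: [0.6116, 0.2167, 0.2004]
eef_rot: [-0.0, 1.0, -0.0, -0.001]
contact_force: [1.5, -0.9, -0.0]
opening: 0.0801
finger_force: 0.0
```

Emit:
apply_moves --series "0.045 -0.028 0 0;0.09 -0.056 0 0;0.135 -0.084 0 0;0.1455 -0.088 0.04 0;0.1455 -0.088 0.08 0"

```text
time_s: 8.1
position: [0.4667, 0.1284, 0.1205]
eef_rot: [0.0, 1.0, 0.0, 0.001]
contact_force: [0.6, 0.3, -0.4]
opening: 0.0798
finger_force: 0.0
```

Emit:
apply_moves --series "0 0 0 0;0 0 0 0"

```text
time_s: 8.35
position: [0.4679, 0.1292, 0.1213]
eef_rot: [-0.0, 1.0, 0.0, 0.001]
contact_force: [-0.0, -0.3, 0.3]
opening: 0.0803
finger_force: 0.0
```

```bash
python3 - <<'E'
from h import *
p,d,m=shot('wrist'); W=world(m,d)
print('seated green',disc(W,.6105,.216,.1055,.113),disc(W,.6105,.216,.098,.113))
c=disc(W,.467,.129,.010,.03);print('cu',c,disc(W,.467,.129,.0185,.03))
to(.4668,.1289,.005)
E
```

```text
seated green None (array([598.4, 208.8,  17.5]), array([593.9, 208.3]), array([16.7, 34.2]), 6.4, 924)
cu (array([466.8, 128.6,  25.1]), array([466.4, 128.6]), array([49.2, 48.8]), 37.2, 2970) (array([466.4, 128.7,  11.1]), array([466.9, 128.6]), array([20.9, 20. ]), 19.8, 510)
t 8.4 pos [0.4682 0.1293 0.1217] F [-1.  -0.1 -1.2] open 0.0799 | shift [ 0.0016 -0.0005  0.1167] roll 0.0 dist 0.117
```

Emit:
apply_moves --series "0.0015 -0.0005 0.04 0;0.0015 -0.0005 0.08 0;0.0015 -0.0005 0.1 0;0.0015 -0.0005 0.112 0;0.0015 -0.0005 0.1165 0"

```text
time_s: 9.02
position: [0.4662, 0.1287, 0.0043]
eef_rot: [-0.0, 1.0, 0.0, 0.001]
contact_force: [0.4, 0.2, 0.4]
opening: 0.0799
finger_force: 0.0
```

Emit:
apply_moves --series "0 0 0 0;0 0 0 0;0 0 0 0;0 0 0 0;0 0 0 0" --claw 0.03

```text
time_s: 9.65
position: [0.4658, 0.1286, 0.0044]
eef_rot: [-0.0, 1.0, 0.0, 0.0]
contact_force: [-0.7, -0.6, 6.0]
opening: 0.049
finger_force: 30.0
```

Emit:
apply_moves --series "0 0 -0.03 0;0 0 -0.08 0;0 0 -0.13 0;-0.03 0.02 -0.16 0;-0.07 0.045 -0.16 0"

```text
time_s: 10.28
position: [0.537, 0.1736, 0.1667]
eef_rot: [0.0, 1.0, 0.0, 0.002]
contact_force: [1.0, -0.2, -2.9]
opening: 0.049
finger_force: 30.0
```

Emit:
apply_moves --series "-0.035 0.022 0 0;-0.0735 0.0425 0 0;-0.0735 0.0425 0.02 0;-0.0735 0.0425 0.03 0;-0.0735 0.0425 0.03 0"

```text
time_s: 10.9
position: [0.6074, 0.215, 0.1326]
eef_rot: [-0.0, 1.0, -0.001, -0.002]
contact_force: [-0.3, -1.5, -2.1]
opening: 0.0493
finger_force: 30.0
```

```bash
cat >> h.py <<'E'
def hold(seat,th=.016,boss=True):
    s=arm.observe();x,y,z=s['position']; p,d,m=shot('wrist'); W=world(m,d)
    M=(abs(W[...,0]-x)<.006)&(abs(W[...,1]-y)<.006); t=np.median(W[M][:,2]); u=t-th-(.005 if boss else 0)
    print('hand',np.round([x,y,z],4),'F',np.round(s['contact_force'],1),'top',round(t,4),'underside',round(u,4),'to seat',round(u-seat,4))
    print('centre',disc(W,x,y,t-.0025,t+.003)); print('turntable',disc(W,.6105,.216,.058,.066,.06)); return W
E
python3 -c "
from h import *
hold(.103); to(.6105,.216,.13)"
```

```text
hand [0.6074 0.215  0.1326] F [-0.3 -1.5 -2.1] top 0.1484 underside 0.1274 to seat 0.0244
centre (array([607.7, 214.2,  11.5]), array([608. , 214.1]), array([21.7, 21.6]), 32.2, 1411)
turntable (array([610.9, 216. ,  44. ]), array([599.2, 215.7]), array([64.7, 87.6]), 0.7, 5481)
t 10.95 pos [0.6082 0.2154 0.1336] F [ 0.1 -0.4 -2.9] open 0.0488 | shift [-0.0023  0.0006  0.0036] roll 0.0 dist 0.004
```

Emit:
apply_moves --series "-0.0022 0.0015 0.008 0;-0.0022 0.0015 0.014 0;-0.0022 0.0015 0.017 0;-0.0022 0.0015 0.0185 0;-0.0022 0.0015 0.0185 0"

```text
time_s: 11.58
position: [0.6111, 0.2174, 0.1154]
eef_rot: [-0.0, 1.0, -0.0, -0.0]
contact_force: [-0.2, -0.6, -1.8]
opening: 0.049
finger_force: 30.0
```

Emit:
apply_moves --series "0 0 0.0015 0;0 0 0.003 0;0 0 0.004 0;0 0 0.005 0;0 0 0.005 0"

```text
time_s: 12.2
position: [0.611, 0.2174, 0.1104]
eef_rot: [-0.0, 1.0, -0.0, -0.0]
contact_force: [0.3, -0.6, -2.0]
opening: 0.0492
finger_force: 30.0
```

```bash
python3 -c "
from h import *
hold(.103); to(.6105,.216,.1)"
```

```text
hand [0.611  0.2174 0.1104] F [ 0.3 -0.6 -2. ] top 0.1261 underside 0.1051 to seat 0.0021
centre (array([611.6, 216.7,  11.5]), array([611.6, 216.6]), array([21.9, 21.6]), 5.2, 1414)
turntable (array([610.6, 216.2,  44. ]), array([596.7, 216. ]), array([59.2, 87.3]), 0.2, 6344)
t 12.25 pos [0.6111 0.2175 0.1104] F [ 0.5  0.3 -3. ] open 0.0488 | shift [ 0.0006 -0.0015  0.0104] roll 0.0 dist 0.011
```

Emit:
apply_moves --series "0.001 -0.0005 0.0005 0;0.001 -0.0005 0.001 0;0.001 -0.0005 0.0015 0;0.001 -0.0005 0.002 0;0.001 -0.0005 0.002 0"

```text
time_s: 12.88
position: [0.6101, 0.2169, 0.1084]
eef_rot: [-0.0, 1.0, -0.0, -0.0]
contact_force: [0.1, 0.2, -2.4]
opening: 0.049
finger_force: 30.0
```

Emit:
apply_moves --series "0 0 0.0005 0;0 0 0.0005 0"

```text
time_s: 13.12
position: [0.6101, 0.2169, 0.1079]
eef_rot: [-0.0, 1.0, -0.0, -0.0]
contact_force: [0.1, 0.8, -2.0]
opening: 0.0494
finger_force: 30.0
```

```bash
python3 -c "
from h import *
hold(.103); to(.459,-.129,.1)"
```

```text
hand [0.6101 0.2169 0.1079] F [ 0.1  0.8 -2. ] top 0.1237 underside 0.1027 to seat -0.0003
centre (array([610.8, 216.1,  11.4]), array([610.9, 215.7]), array([21.7, 21.9]), 71.5, 1404)
turntable (array([609.8, 216.1,  43.9]), array([595.7, 216. ]), array([87.2, 57.3]), 89.1, 6384)
t 13.18 pos [0.6101 0.2169 0.1079] F [-0.6 -0.1 -2.4] open 0.0491 | shift [ 0.1513 -0.3459  0.0079] roll 0.0 dist 0.378
```

Emit:
apply_moves --series "0 0 0.0005 0;0 0 0.0005 0"

```text
time_s: 13.42
position: [0.6102, 0.217, 0.1075]
eef_rot: [-0.0, 1.0, 0.0, 0.0]
contact_force: [-0.2, -0.7, -1.8]
opening: 0.0491
finger_force: 30.0
```

Emit:
apply_moves --series "0 0 0.0005 0;0 0 0.0005 0"

```text
time_s: 13.68
position: [0.6102, 0.217, 0.1075]
eef_rot: [-0.0, 1.0, 0.0, 0.0]
contact_force: [-1.5, 0.0, 4.0]
opening: 0.0492
finger_force: 30.0
```

Emit:
apply_moves --series "0 0 0 0;0 0 0 0;0 0 -0.02 0;0 0 -0.06 0;0 0 -0.09 0" --claw 0.08

```text
time_s: 14.3
position: [0.6106, 0.2171, 0.1983]
eef_rot: [-0.0, 1.0, 0.0, 0.001]
contact_force: [1.0, 0.0, 0.2]
opening: 0.08
finger_force: 0.0
```

```bash
python3 -c "
from h import *
p,d,m=shot('wrist'); W=world(m,d)
print('boss',disc(W,.6105,.216,.1215,.127),'disc',disc(W,.6105,.216,.115,.127)); M=(abs(W[...,0]-.6105)<.004)&(abs(W[...,1]-.216)<.004); print(np.median(W[M][:,2]),'exp .124'); to(.459,-.129,.12)"
```

```text
boss (array([610.9, 216.2,  10.8]), array([611.2, 216.6]), array([20.7, 20. ]), 28.7, 600) disc (array([610.7, 216.2,  24.9]), array([610.8, 216.2]), array([48.7, 49.1]), 41.9, 3482)
0.1231542791680802 exp .124
t 14.35 pos [0.6128 0.218  0.2025] F [ 1.4 -0.1  2.2] open 0.0804 | shift [ 0.1546 -0.3472  0.0803] roll 0.0 dist 0.388
```

Emit:
apply_moves --series "0.02 -0.055 0 0;0.045 -0.11 0 0;0.07 -0.165 0 0;0.095 -0.22 0 0;0.12 -0.275 0 0"

```text
time_s: 14.98
position: [0.4896, -0.0598, 0.1969]
eef_rot: [-0.0, 1.0, -0.0, 0.0]
contact_force: [0.5, -0.6, 0.6]
opening: 0.0802
finger_force: 0.0
```

Emit:
apply_moves --series "0.0155 -0.04 0.01 0;0.031 -0.071 0.04 0;0.031 -0.071 0.08 0;0.031 -0.071 0.08 0;0.031 -0.071 0.08 0"

```text
time_s: 15.6
position: [0.4602, -0.1288, 0.1177]
eef_rot: [-0.001, 1.0, -0.0, 0.001]
contact_force: [0.0, -0.4, -0.8]
opening: 0.08
finger_force: 0.0
```

```bash
python3 -c "
from h import *
p,d,m=shot('wrist'); W=world(m,d)
print('white',disc(W,.459,-.13,.010,.03),disc(W,.459,-.13,.0185,.03))
to(.459,-.13,.0045)"
```

```text
white (array([ 458.5, -132. ,   25.1]), array([ 458.1, -132.3]), array([49.3, 48.9]), 1.5, 3054) (array([ 458.4, -132.2,   11. ]), array([ 458.1, -132.1]), array([21., 20.]), 0.4, 516)
t 15.65 pos [ 0.4606 -0.1288  0.1181] F [ 0.5 -0.  -0.5] open 0.0798 | shift [ 0.0019 -0.0012  0.1136] roll 0.1 dist 0.114
```

Emit:
apply_moves --series "0.0023 -0.0033 0.04 0;0.0023 -0.0033 0.08 0;0.0023 -0.0033 0.1 0;0.0023 -0.0033 0.11 0;0.0023 -0.0033 0.1135 0"

```text
time_s: 16.27
position: [0.4579, -0.1323, 0.004]
eef_rot: [-0.001, 1.0, -0.0, 0.001]
contact_force: [-0.7, 0.2, 1.1]
opening: 0.08
finger_force: 0.0
```

Emit:
apply_moves --series "0 0 0 0;0 0 0 0;0 0 0 0;0 0 0 0;0 0 0 0" --claw 0.03

```text
time_s: 16.9
position: [0.4573, -0.1324, 0.0039]
eef_rot: [-0.0, 1.0, -0.0, 0.0]
contact_force: [0.5, 0.0, 6.5]
opening: 0.0491
finger_force: 30.0
```

Emit:
apply_moves --series "0 0 -0.02 0;0 0 -0.07 0;0 0 -0.12 0;-0.02 0.04 -0.155 0;-0.045 0.095 -0.165 0"

```text
time_s: 17.52
position: [0.5035, -0.0384, 0.1709]
eef_rot: [0.002, 1.0, -0.001, 0.002]
contact_force: [-0.0, 0.2, -1.3]
opening: 0.0495
finger_force: 30.0
```

```bash
python3 -c "
from h import *
to(.6105,.216,.15)"
```

```text
t 17.52 pos [ 0.5035 -0.0384  0.1709] F [-0.   0.2 -1.3] open 0.0495 | shift [-0.1058  0.2549  0.0211] roll -0.2 dist 0.277
```

Emit:
apply_moves --series "-0.023 0.055 0 0;-0.046 0.11 0 0;-0.069 0.165 0 0;-0.09 0.22 0 0;-0.106 0.255 0 0"

```text
time_s: 18.15
position: [0.6075, 0.2213, 0.1678]
eef_rot: [-0.002, 1.0, 0.001, -0.0]
contact_force: [0.6, -0.9, -0.2]
opening: 0.0491
finger_force: 30.0
```

Emit:
apply_moves --series "0 0 0.01 0;0 0 0.018 0;0 0 0.018 0;0 0 0.018 0"

```text
time_s: 18.65
position: [0.6079, 0.2162, 0.1506]
eef_rot: [0.001, 1.0, -0.0, -0.0]
contact_force: [0.5, -0.4, -0.7]
opening: 0.0496
finger_force: 30.0
```

```bash
python3 -c "
from h import *
hold(.119); to(.6105,.216,.15)"
```

```text
hand [0.6079 0.2162 0.1506] F [ 0.5 -0.4 -0.7] top 0.167 underside 0.146 to seat 0.027
centre (array([608.7, 215.4,  11.3]), array([608.8, 215.6]), array([21.4, 22.2]), 5.2, 1404)
turntable (array([610.2, 215.8,  43.9]), array([601.5, 216.1]), array([87.4, 68.4]), 88.3, 4995)
t 18.7 pos [0.608  0.2166 0.1509] F [-0.   0.1 -1.3] open 0.0495 | shift [-0.0025 -0.0006  0.0009] roll -0.1 dist 0.003
```

Emit:
apply_moves --series "-0.002 0.0005 0.008 0;-0.002 0.0005 0.014 0;-0.002 0.0005 0.018 0;-0.002 0.0005 0.02 0;-0.002 0.0005 0.021 0"

```text
time_s: 19.32
position: [0.6098, 0.2182, 0.1293]
eef_rot: [-0.0, 1.0, 0.0, -0.0]
contact_force: [0.2, -1.0, -1.9]
opening: 0.0491
finger_force: 30.0
```

Emit:
apply_moves --series "0 0 0.001 0;0 0 0.002 0;0 0 0.003 0;0 0 0.004 0;0 0 0.004 0"

```text
time_s: 19.95
position: [0.6097, 0.2182, 0.1254]
eef_rot: [-0.0, 1.0, -0.0, -0.0]
contact_force: [-0.6, -0.7, -0.9]
opening: 0.0494
finger_force: 30.0
```

```bash
python3 -c "
from h import *
hold(.119)"
```

```text
hand [0.6097 0.2182 0.1254] F [-0.6 -0.7 -0.9] top 0.1416 underside 0.1206 to seat 0.0016
centre (array([610.5, 217.1,  11.3]), array([610.7, 217.3]), array([21.3, 21.8]), 12.4, 1427)
turntable (array([610.7, 215.8,  43.8]), array([599.2, 216.4]), array([87.1, 63.9]), 87.4, 5795)
```

Emit:
apply_moves --series "0 -0.0008 0.0004 0;0 -0.0008 0.0008 0;0 -0.0008 0.0012 0;0 -0.0008 0.0015 0;0 -0.0008 0.0015 0"

```text
time_s: 20.62
position: [0.6098, 0.2174, 0.1239]
eef_rot: [-0.0, 1.0, 0.0, -0.0]
contact_force: [0.2, -0.5, -0.6]
opening: 0.0493
finger_force: 30.0
```

Emit:
apply_moves --series "0 0 0.0004 0;0 0 0.0004 0"

```text
time_s: 20.88
position: [0.6098, 0.2173, 0.1235]
eef_rot: [-0.0, 1.0, -0.0, -0.0]
contact_force: [0.2, -0.3, -1.2]
opening: 0.0494
finger_force: 30.0
```

Emit:
apply_moves --series "0 0 0.0004 0;0 0 0.0004 0"

```text
time_s: 21.12
position: [0.6098, 0.2173, 0.1231]
eef_rot: [-0.0, 1.0, -0.0, -0.0]
contact_force: [-0.1, -0.0, -0.9]
opening: 0.0493
finger_force: 30.0
```

Emit:
apply_moves --series "0 0 0.0003 0;0 0 0.0003 0"

```text
time_s: 21.38
position: [0.6098, 0.2174, 0.123]
eef_rot: [-0.0, 1.0, 0.0, 0.0]
contact_force: [-0.6, -0.3, 0.2]
opening: 0.0489
finger_force: 30.0
```

Emit:
apply_moves --series "0 0 0.0003 0;0 0 0.0003 0"

```text
time_s: 21.62
position: [0.6098, 0.2174, 0.1229]
eef_rot: [-0.0, 1.0, 0.0, 0.0]
contact_force: [-0.9, -0.6, 3.5]
opening: 0.049
finger_force: 30.0
```

Emit:
apply_moves --series "0 0 0 0;0 0 0 0;0 0 -0.02 0;0 0 -0.06 0;0 0 -0.09 0" --claw 0.08

```text
time_s: 22.25
position: [0.6102, 0.2175, 0.2138]
eef_rot: [-0.0, 1.0, 0.0, 0.0]
contact_force: [0.9, 0.2, -1.0]
opening: 0.0799
finger_force: 0.0
```

```bash
python3 -c "
from h import *
p,d,m=shot('wrist'); W=world(m,d)
print('boss',disc(W,.6105,.216,.1375,.143),'disc',disc(W,.6105,.216,.131,.143)); M=(abs(W[...,0]-.6105)<.004)&(abs(W[...,1]-.216)<.004); print(np.median(W[M][:,2]),'exp .140'); to(.465,-.348,.12)"
```

```text
boss (array([611. , 216.3,  10.8]), array([611.1, 216.6]), array([20.1, 20.6]), 70.6, 596) disc (array([611. , 216.6,  25. ]), array([610.9, 216.8]), array([49.5, 48.7]), 63.2, 3493)
0.13918192032567117 exp .140
t 22.3 pos [0.6124 0.2183 0.218 ] F [1.4 1.1 1.5] open 0.0803 | shift [ 0.1483 -0.5666  0.0953] roll 0.0 dist 0.593
```

Emit:
apply_moves --series "0.013 -0.055 0 0;0.026 -0.11 0 0;0.04 -0.165 0 0;0.053 -0.22 0 0;0.067 -0.275 0 0"

```text
time_s: 22.92
position: [0.5425, -0.0594, 0.2124]
eef_rot: [-0.0, 1.0, -0.0, 0.0]
contact_force: [0.3, 0.2, -0.3]
opening: 0.0801
finger_force: 0.0
```

Emit:
apply_moves --series "0.015 -0.055 0 0;0.03 -0.11 0 0;0.045 -0.165 0 0;0.06 -0.22 0 0;0.078 -0.275 0 0"

```text
time_s: 23.55
position: [0.4647, -0.3344, 0.2123]
eef_rot: [-0.0, 1.0, -0.0, 0.0]
contact_force: [-0.3, -0.2, 0.6]
opening: 0.0799
finger_force: 0.0
```

```bash
python3 -c "
from h import *
to(.465,-.348,.12)"
```

```text
t 23.55 pos [ 0.4647 -0.3344  0.2123] F [-0.3 -0.2  0.6] open 0.0799 | shift [-0.0002 -0.0136  0.0923] roll 0.1 dist 0.093
```

Emit:
apply_moves --series "0 -0.0136 0.04 0;0 -0.0136 0.08 0;0 -0.0136 0.09 0;0 -0.0136 0.09 0"

```text
time_s: 24.05
position: [0.4653, -0.346, 0.1225]
eef_rot: [-0.001, 1.0, 0.0, -0.0]
contact_force: [-0.9, 0.1, 0.2]
opening: 0.08
finger_force: 0.0
```

```bash
python3 -c "
from h import *
p,d,m=shot('wrist'); W=world(m,d)
print('steel',disc(W,.465,-.347,.012,.03))
q=disc(W,.435,-.24,.03,.1,.06); print('positioner',q)
to(.465,-.347,.0065)"
```

```text
steel (array([ 464.3, -346.8,   25. ]), array([ 464.2, -347. ]), array([49. , 48.9]), 1.4, 3051)
positioner (array([ 428.4, -233.4,   51.4]), array([ 430.1, -233.8]), array([52.4, 92.3]), 64.1, 4564)
t 24.1 pos [ 0.4659 -0.3464  0.1234] F [-0.4 -0.4  1.1] open 0.08 | shift [ 0.001  -0.0005  0.1169] roll 0.1 dist 0.117
```

Emit:
apply_moves --series "0.0016 -0.0005 0.04 0;0.0016 -0.0005 0.08 0;0.0016 -0.0005 0.1 0;0.0016 -0.0005 0.112 0;0.0016 -0.0005 0.117 0"

```text
time_s: 24.72
position: [0.4644, -0.3472, 0.0062]
eef_rot: [-0.0, 1.0, -0.0, 0.001]
contact_force: [1.2, 0.4, 0.3]
opening: 0.0799
finger_force: 0.0
```

Emit:
apply_moves --series "0 0 0 0;0 0 0 0;0 0 0 0;0 0 0 0;0 0 0 0" --claw 0.03

```text
time_s: 25.35
position: [0.4637, -0.3468, 0.0061]
eef_rot: [-0.0, 1.0, -0.0, 0.0]
contact_force: [-0.5, -0.1, 4.1]
opening: 0.0493
finger_force: 30.0
```

Emit:
apply_moves --series "0 0 -0.02 0;0 0 -0.07 0;0 0 -0.12 0;-0.01 0.03 -0.17 0;-0.025 0.085 -0.19 0"

```text
time_s: 25.98
position: [0.4892, -0.2642, 0.1981]
eef_rot: [0.002, 1.0, -0.002, 0.002]
contact_force: [1.3, 0.5, -2.0]
opening: 0.0488
finger_force: 30.0
```

Emit:
apply_moves --series "-0.013 0.055 0 0;-0.026 0.11 0 0;-0.04 0.165 0 0;-0.053 0.22 0 0;-0.067 0.275 0 0"

```text
time_s: 26.6
position: [0.555, 0.0147, 0.195]
eef_rot: [-0.0, 1.0, -0.0, -0.001]
contact_force: [0.0, -0.9, -1.8]
opening: 0.0494
finger_force: 30.0
```

```bash
python3 -c "
from h import *
to(.611,.216,.17)"
```

```text
t 26.6 pos [0.555  0.0147 0.195 ] F [ 0.  -0.9 -1.8] open 0.0494 | shift [-0.0561  0.2013  0.0249] roll 0.0 dist 0.21
```

Emit:
apply_moves --series "-0.015 0.055 0 0;-0.03 0.11 0 0;-0.045 0.165 0 0;-0.056 0.2 0.01 0;-0.056 0.2 0.025 0"

```text
time_s: 27.22
position: [0.6108, 0.218, 0.1694]
eef_rot: [-0.003, 1.0, 0.001, -0.0]
contact_force: [-0.6, 0.0, -3.4]
opening: 0.0492
finger_force: 30.0
```

Emit:
apply_moves --series "0 0 0 0;0 0 0 0;0 0 0 0"

```text
time_s: 27.6
position: [0.6117, 0.212, 0.1713]
eef_rot: [0.001, 1.0, -0.0, 0.001]
contact_force: [-0.3, -1.0, -2.0]
opening: 0.0492
finger_force: 30.0
```

```bash
python3 -c "
from h import *
hold(.135,.020,False); to(.611,.2163,.15)"
```

```text
hand [0.6117 0.212  0.1713] F [-0.3 -1.  -2. ] top 0.1845 underside 0.1645 to seat 0.0295
centre (array([602.3, 212.1,  34.9]), array([609.3, 216. ]), array([50. , 62.2]), 27.3, 7722)
turntable (array([610.5, 216. ,  44. ]), array([601.1, 215.8]), array([67.9, 87. ]), 0.4, 4313)
t 27.65 pos [0.6117 0.2122 0.1713] F [ 0.4 -0.4 -2.4] open 0.049 | shift [0.0007 0.004  0.0213] roll -0.1 dist 0.022
```

Emit:
apply_moves --series "0.001 0.005 0.008 0;0.001 0.005 0.015 0;0.001 0.005 0.02 0;0.001 0.005 0.0225 0;0.001 0.005 0.0235 0"

```text
time_s: 28.28
position: [0.6102, 0.2181, 0.1468]
eef_rot: [-0.0, 1.0, -0.0, -0.0]
contact_force: [0.9, 0.8, -1.5]
opening: 0.0491
finger_force: 30.0
```

```bash
cat >> h.py <<'E'
def strip(W,x,y,t):
    """in-hand disc: x extent on the middle strip, mm"""
    Q=W[(abs(W[...,1]-y)<.003)&(abs(W[...,0]-x)<.032)&(abs(W[...,2]-t)<.0015)]
    print('x ext',np.round([Q[:,0].min()*1e3,Q[:,0].max()*1e3,Q[:,0].min()*500+Q[:,0].max()*500],1),len(Q))
E
python3 -c "
from h import *
W=hold(.135,.020,False); x,y,z=arm.observe()['position']; strip(W,x,y,z+.0137);to(.6106,.2171,.1461)"
```

```text
hand [0.6102 0.2181 0.1468] F [ 0.9  0.8 -1.5] top 0.16 underside 0.14 to seat 0.005
centre (array([601. , 218.1,  34.9]), array([608.6, 222.2]), array([49.5, 62.8]), 26.3, 7727)
turntable (array([610.7, 216.1,  43.9]), array([601.7, 215.7]), array([69.6, 87.1]), 1.8, 5144)
x ext [585.8 635.2 610.5] 1047
t 28.32 pos [0.6102 0.2182 0.1469] F [ 0.6 -0.6 -3.3] open 0.049 | shift [-0.0004 -0.0011  0.0008] roll 0.0 dist 0.001
```

Emit:
apply_moves --series "-0.0004 -0.001 0.001 0;-0.0004 -0.001 0.002 0;-0.0004 -0.001 0.003 0;-0.0004 -0.001 0.004 0;-0.0004 -0.001 0.0045 0"

```text
time_s: 28.95
position: [0.6106, 0.2173, 0.1425]
eef_rot: [-0.0, 1.0, -0.0, -0.0]
contact_force: [-0.6, -0.7, -2.3]
opening: 0.0496
finger_force: 30.0
```

Emit:
apply_moves --series "0 0 0.0004 0;0 0 0.0008 0;0 0 0.0008 0"

```text
time_s: 29.32
position: [0.6106, 0.2172, 0.1417]
eef_rot: [-0.0, 1.0, 0.0, -0.0]
contact_force: [-0.2, 0.2, -3.3]
opening: 0.0491
finger_force: 30.0
```

Emit:
apply_moves --series "0 0 0.0004 0;0 0 0.0004 0"

```text
time_s: 29.58
position: [0.6106, 0.2172, 0.1413]
eef_rot: [-0.0, 1.0, 0.0, -0.0]
contact_force: [0.0, 1.0, -3.0]
opening: 0.0492
finger_force: 30.0
```

Emit:
apply_moves --series "0 0 0.0003 0;0 0 0.0003 0"

```text
time_s: 29.82
position: [0.6106, 0.2173, 0.1411]
eef_rot: [-0.0, 1.0, 0.0, 0.0]
contact_force: [-0.0, 0.1, -2.0]
opening: 0.049
finger_force: 30.0
```

Emit:
apply_moves --series "0 0 0.0004 0;0 0 0.0004 0"

```text
time_s: 30.08
position: [0.6107, 0.2173, 0.1411]
eef_rot: [-0.0, 1.0, 0.0, 0.0]
contact_force: [-1.8, -0.5, 1.8]
opening: 0.0493
finger_force: 30.0
```

Emit:
apply_moves --series "0 0 0 0;0 0 0 0;0 0 -0.02 0;0 0 -0.05 0;0 0 -0.08 0" --claw 0.08

```text
time_s: 30.7
position: [0.6106, 0.2173, 0.2213]
eef_rot: [-0.0, 1.0, 0.0, -0.0]
contact_force: [0.0, -0.3, 0.8]
opening: 0.0799
finger_force: 0.0
```

Emit:
apply_moves --series "0 0 0 0;0 0 0 0"

```text
time_s: 30.95
position: [0.6101, 0.2171, 0.2198]
eef_rot: [-0.0, 1.0, -0.0, -0.001]
contact_force: [-0.0, 0.8, -0.6]
opening: 0.0803
finger_force: 0.0
```

```bash
python3 -c "
from h import *
p,d,m=shot('wrist','w_steel'); W=world(m,d)
print('top',disc(W,.6105,.216,.148,.16)); M=(abs(W[...,0]-.6105)<.015)&(abs(W[...,1]-.216)<.015); print(np.percentile(W[M][:,2],[10,50,90]),'exp .155'); to(.445,.3412,.12,105)"
```

```text
top (array([611.1, 216.7,  25. ]), array([610.8, 216.7]), array([48.7, 49. ]), 89.8, 3890)
[0.15346165 0.15431328 0.15511169] exp .155
t 31.0 pos [0.6098 0.217  0.2194] F [ 0.7 -0.2 -0.5] open 0.0799 | shift [0.1646 0.1244 0.0996] roll -15.0 dist 0.229
```

Emit:
apply_moves --series "0.035 0.026 -0.01 -3;0.07 0.052 -0.01 -6;0.105 0.078 -0.01 -9;0.14 0.104 -0.01 -12;0.166 0.124 0 -15" --claw 0.06

```text
time_s: 31.62
position: [0.4426, 0.3424, 0.22]
eef_rot: [-0.132, 0.991, 0.0, -0.0]
contact_force: [0.4, 0.2, 0.2]
opening: 0.06
finger_force: 0.0
```

Emit:
apply_moves --series "0 0 0.04 0;0 0 0.09 0;0 0 0.1 0;0 0 0.1 0"

```text
time_s: 32.12
position: [0.4444, 0.341, 0.1203]
eef_rot: [-0.131, 0.991, -0.0, -0.001]
contact_force: [-0.5, -0.5, 1.0]
opening: 0.0601
finger_force: 0.0
```

```bash
python3 -c "
from h import *
p,d,m=shot('wrist','w_gold'); W=world(m,d)
c=disc(W,.445,.341,.008,.02,.028); print('gold',c)
to(c[1][0]/1000,c[1][1]/1000,.004,105)"
```

```text
gold (array([444.7, 341.3,  24.8]), array([444.7, 341.1]), array([36.6, 35.9]), 14.1, 1972)
t 32.17 pos [0.4452 0.3415 0.1214] F [-0.3 -0.2  0.5] open 0.0599 | shift [ 0.0007 -0.0003  0.1174] roll 0.0 dist 0.117
```

View pics/w_gold.png

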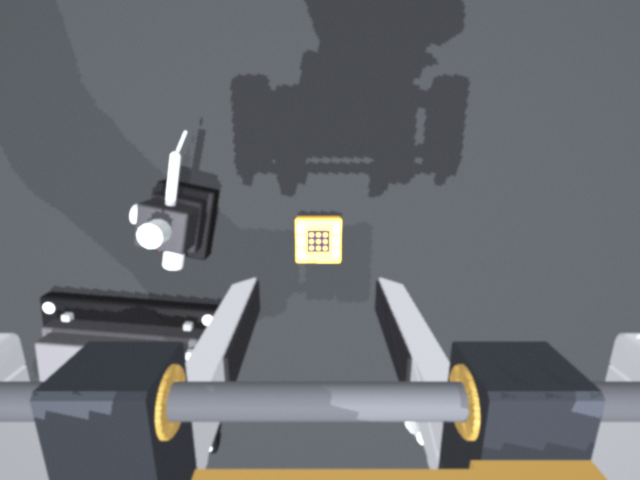

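The carrier at (318,240) is square to the fingers, and the positioner is clear. Grasping.

Emit:
apply_moves --series "0.0005 -0.0003 0.04 0;0.0005 -0.0003 0.08 0;0.0005 -0.0003 0.1 0;0.0005 -0.0003 0.113 0;0.0005 -0.0003 0.1175 0"

```text
time_s: 32.8
position: [0.4448, 0.3413, 0.0037]
eef_rot: [-0.131, 0.991, 0.0, 0.001]
contact_force: [0.4, -0.4, 0.3]
opening: 0.0598
finger_force: 0.0
```

Emit:
apply_moves --series "0 0 0 0;0 0 0 0;0 0 0 0;0 0 0 0" --claw 0.02

```text
time_s: 33.3
position: [0.4446, 0.3412, 0.0039]
eef_rot: [-0.131, 0.991, 0.0, 0.001]
contact_force: [-0.7, 0.1, 5.7]
opening: 0.0357
finger_force: 30.0
```

Emit:
apply_moves --series "0 0 -0.02 0;0 0 -0.07 0;0 0 -0.12 0;0 0 -0.17 0;0 0 -0.19 0"

```text
time_s: 33.92
position: [0.4451, 0.3415, 0.1961]
eef_rot: [-0.131, 0.991, 0.001, 0.002]
contact_force: [-0.4, -0.6, -2.1]
opening: 0.0353
finger_force: 30.0
```

```bash
python3 -c "
from h import *
to(.611,.217,.185)"
```

```text
t 33.92 pos [0.4451 0.3415 0.1961] F [-0.4 -0.6 -2.1] open 0.0353 | shift [-0.128  -0.1632  0.0113] roll 15.0 dist 0.208
```

Emit:
apply_moves --series "-0.026 -0.033 0 4;-0.052 -0.066 0 8;-0.078 -0.099 0 12;-0.105 -0.133 0 15;-0.128 -0.163 0 15"

```text
time_s: 34.55
position: [0.6108, 0.215, 0.1927]
eef_rot: [0.0, 1.0, -0.0, -0.0]
contact_force: [-0.0, 0.1, -1.1]
opening: 0.0356
finger_force: 30.0
```

Emit:
apply_moves --series "0 0 0.005 0;0 0 0.01 0;0 0 0.01 0;0 0 0.01 0"

```text
time_s: 35.05
position: [0.6093, 0.2175, 0.1833]
eef_rot: [-0.001, 1.0, 0.0, -0.0]
contact_force: [0.3, -0.2, -0.9]
opening: 0.0358
finger_force: 30.0
```

```bash
python3 -c "
from h import *
s=arm.observe();x,y,z=s['position']; p,d,m=shot('wrist','w_gh'); W=world(m,d)
hsv=cv2.cvtColor(p,cv2.COLOR_RGB2HSV); G=cv2.inRange(hsv,(20,110,90),(34,255,255)); G[360:]=0
c=max(cv2.findContours(G,0,2)[0],key=cv2.contourArea); A=np.zeros_like(G); cv2.drawContours(A,[c],-1,255,-1)
t=np.median(W[A>0][:,2]); print('top',t,'underside',t-.012, 'pos',x,y,z)
Q=W[(A>0)&(abs(W[...,2]-t)<.002)]; print(cv2.minAreaRect((Q[:,:2]*1000).astype(np.float32)))
to(.611,.2165,.16)"
```

```text
top 0.19074978816304333 underside 0.17874978816304332 pos 0.6093237205395547 0.2175421745035521 0.18326464093293038
((609.6902465820312, 216.50674438476562), (36.53327178955078, 36.635047912597656), 89.82728576660156)
t 35.1 pos [0.6096 0.2174 0.1834] F [ 0.5  0.4 -2.2] open 0.0355 | shift [-0.0014 -0.0009  0.0234] roll 0.1 dist 0.023
```

View pics/w_gh.png

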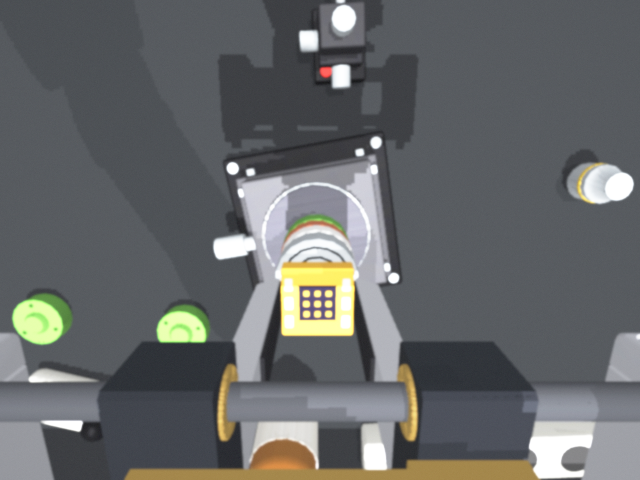

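The carrier is square in the hand at (317,300) above the stack. It needs +1.2 mm in x, then about 24.5 mm down.

Emit:
apply_moves --series "-0.0012 0 0.008 0;-0.0012 0 0.015 0;-0.0012 0 0.019 0;-0.0012 0 0.0215 0;-0.0012 0 0.023 0"

```text
time_s: 35.72
position: [0.6112, 0.2165, 0.16]
eef_rot: [-0.0, 1.0, -0.0, -0.0]
contact_force: [0.3, 0.7, -1.0]
opening: 0.0358
finger_force: 30.0
```

Emit:
apply_moves --series "0 0 0.0004 0;0 0 0.0008 0;0 0 0.001 0;0 0 0.001 0"

```text
time_s: 36.22
position: [0.6112, 0.2165, 0.1592]
eef_rot: [-0.0, 1.0, 0.0, 0.0]
contact_force: [-0.0, -0.0, -1.3]
opening: 0.0355
finger_force: 30.0
```

Emit:
apply_moves --series "0 0 0.0004 0;0 0 0.0004 0"

```text
time_s: 36.48
position: [0.6113, 0.2165, 0.1589]
eef_rot: [-0.0, 1.0, 0.0, 0.0]
contact_force: [-0.6, 0.4, -1.3]
opening: 0.0357
finger_force: 30.0
```

Emit:
apply_moves --series "0 0 0.0003 0;0 0 0.0003 0"

```text
time_s: 36.72
position: [0.6113, 0.2166, 0.1589]
eef_rot: [-0.0, 1.0, 0.0, 0.0]
contact_force: [-1.9, -0.2, 3.5]
opening: 0.0355
finger_force: 30.0
```

```bash
cat > g.py <<'E'
from h import *
p,d,m=shot('wrist'); W=world(m,d)
hsv=cv2.cvtColor(p,cv2.COLOR_RGB2HSV); G=cv2.inRange(hsv,(20,110,90),(34,255,255)); G[360:]=0
c=max(cv2.findContours(G,0,2)[0],key=cv2.contourArea); A=np.zeros_like(G); cv2.drawContours(A,[c],-1,255,-1)
t=np.median(W[A>0][:,2]); Q=W[(A>0)&(abs(W[...,2]-t)<.002)]; print('top',t,cv2.minAreaRect((Q[:,:2]*1000).astype(np.float32)))
print('steel',disc(W,.611,.2165,.150,.158),'turntable',disc(W,.6105,.216,.058,.066,.06)); to(.611,.2165,.2)
E
python3 g.py
```

```text
top 0.16592220935231883 ((611.21728515625, 215.67491149902344), (35.96540069580078, 36.490116119384766), 0.9761666059494019)
steel (array([604.5, 216.3,  23.6]), array([595.4, 216.4]), array([47.2, 18.1]), 89.7, 1083) turntable (array([610.6, 216.1,  44.1]), array([601.6, 215.9]), array([69.3, 87.9]), 0.6, 4728)
t 36.77 pos [0.6114 0.2166 0.1589] F [-1.2  0.6  3.6] open 0.0355 | shift [ 0.0003 -0.     -0.0411] roll 0.0 dist 0.041
```

Emit:
apply_moves --series "0 0 -0.002 0;0 0.0007 -0.002 0;0 0.0007 -0.001 0;0 0.0007 -0.0003 0;0 0.0007 0 0"

```text
time_s: 37.4
position: [0.6112, 0.2173, 0.1589]
eef_rot: [-0.0, 1.0, 0.0, 0.0]
contact_force: [-1.4, -0.4, 5.6]
opening: 0.0356
finger_force: 30.0
```

Emit:
apply_moves --series "0 0 0 0;0 0 0 0;0 0 -0.02 0;0 0 -0.05 0;0 0 -0.08 0" --claw 0.06

```text
time_s: 38.02
position: [0.6112, 0.2171, 0.239]
eef_rot: [-0.0, 1.0, -0.0, -0.0]
contact_force: [1.0, -0.5, -0.5]
opening: 0.0601
finger_force: 0.0
```

Emit:
apply_moves --series "0.02 0 0 0;0.03 0 0 0;0.03 0 0 0"

```text
time_s: 38.4
position: [0.5806, 0.2173, 0.2382]
eef_rot: [-0.001, 1.0, -0.0, -0.0]
contact_force: [0.4, -0.5, 0.3]
opening: 0.06
finger_force: 0.0
```

```bash
python3 g.py; python3 -c "
from h import *
p,d,m=shot('scene'); cv2.imwrite('pics/scene1.png',cv2.resize(p[120:300,130:460],None,fx=2.4,fy=2.4)[:,:,::-1])"
```

```text
top 0.1630011312278859 ((593.601806640625, 216.26141357421875), (33.14081573486328, 1.3432059288024902), 89.18975067138672)
steel (array([611. , 216.6,  24.8]), array([606. , 216.7]), array([49.3, 38.9]), 87.5, 864) turntable (array([610.9, 215.8,  44. ]), array([603.2, 215.6]), array([72.6, 87.2]), 0.8, 2942)
t 38.45 pos [0.5812 0.2172 0.2381] F [-0.3 -0.4 -0.4] open 0.0598 | shift [-0.0298 -0.0007  0.0381] roll 0.0 dist 0.048
```

View pics/scene1.png

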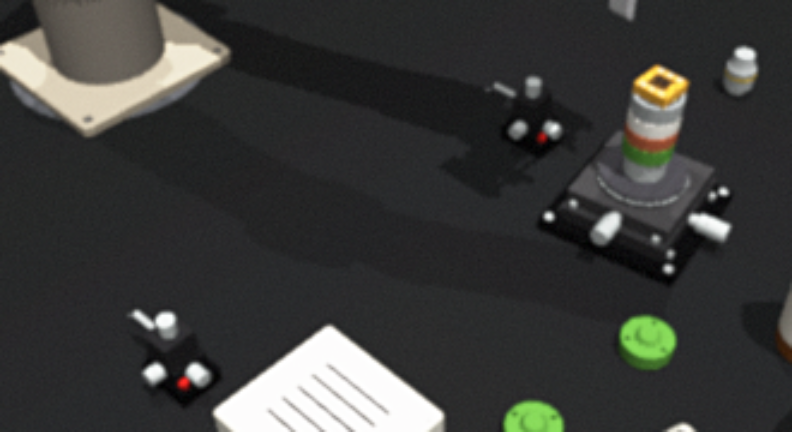

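The crop shows the full stack standing straight (green, copper, white, steel, gold at about (655,85)) and both positioners in place. One last numeric check of the carrier, then I hand in.

```bash
python3 -c "
from h import *
p,d,m=shot('wrist'); W=world(m,d); print('gold',disc(W,.611,.2165,.163,.172,.03),'steel',disc(W,.611,.2165,.150,.158,.03))
s=arm.observe(); print(s['joint_vel'].round(3),s['contact_force'])
c=disc(W,.611,.2165,.163,.172,.03)[1]
if np.hypot(c[0]-611,c[1]-216.6)<2.5: print(job.sign_off())"
```

```text
gold (array([611.2, 216.7,  24.9]), array([611.5, 216.5]), array([36.5, 35.8]), 0.4, 2327) steel (array([610.8, 216.6,  24.7]), array([606.3, 216.6]), array([39.5, 48.8]), 1.7, 864)
[-0.     0.002  0.001 -0.004 -0.002  0.002 -0.001] [-0.50710209 -0.7122274   0.00486919]
the job is handed in; nothing more can be done
None
```

The chuck is rebuilt in the order asked, every part seated gently, with the gold carrier within 1 mm of the middle of the steel top; I moved neither positioner and handed the job in at about 38.5 s of the 128 s allowed.

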